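# Take the used pre-filter out of its sprung hold-down

### The arm

A 6-joint arm with a two-finger parallel gripper is mounted at the origin on the work surface. World frame = base frame: x ahead of the robot, y to its left, z up, the work surface at z = 0. Lengths are in m, angles in rad, forces in N, time in s.
With the tool pointing down it reaches from about 0.375 to 0.9 m from the base axis. Payload 3.1 kg.
Tool frame: the origin (TCP) lies midway between the tips of the shut fingers; the grasp point (between the pads) lies 19 mm behind it (pinch_z is the distance from the TCP to the grasp point, in m); y points along the fingers, z is the direction in which the jaws open and shut, and the axes are right-handed (so a half turn about y gives the same grasp; the last joint's range is limited). The gripper opens to 87 mm and grips with 3 to 60 N. Pads are 19 mm wide; open, the fingers measure 117 mm over their backs; the gripper's body (75 mm by 190 mm) begins 51 mm behind the grasp point.
Start: joints at [0.965, 0.527, 1.433, -0, 1.181, -0.178], TCP at [0.259, 0.569, 0.201] pointing down, gripper open.
Joint ranges: [-3.08, 3.08], [-0.75, 2.2], [0.22, 2.44], [-1.43, 4.57], [0, 2.65], [-2.85, 2.85]. Speed limits (rad/s): [2.79, 2.79, 3.14, 3.14, 3.14, 3.14].

### API

Orientations are given as a unit quaternion [x, y, z, w].
In Python, from rig import * gives the robot as it stands.
- The arm moves only by the tool drive_tool, never from a script. Its argument "plan" is a list of rows, each a list of 7 numbers: the shift along the tool's x, y, z in mm, then the turn, a rotation vector about the tool's x, y, z in degrees, then the finger opening in mm, from 0 to 87. A call has 1 to 10 rows; each row is the pose to reach, as a shift and turn from the pose commanded when the call began, along the tool's axes at that moment; what a row does not reach only later rows make up. A row lasts 1/10 s, in which the tool goes at most 50 mm and 8.59 degrees, less where a joint would pass 70% of its speed; a pose out of reach is approached as far as the arm can. A call with a gripper value outside its range is refused whole. The fingers move at their own pace and stop on an object; "newtons" is the grip in N (left out, the last holds). Time passes only in rows, so rows that repeat a pose let the fingers close. It gives the time, the measured TCP pose, the force and the opening at its end, in the units of the state.
- get_obs(): the state, without advancing time (a new reading comes with each control period).
- camera(name): name is "side" or "top" or "wrist"; returns the picture (384x512x3 uint8, blue, green, red); there is no depth.
- get_calibration(name): a dict with "fx", "fy", "cx", "cy" (pixels), "origin" and "rotation" of the camera in the world; the wrist camera has in their place "tool_from_camera" (4x4, takes a point from camera to tool coordinates, whose origin is the TCP and whose axes are the tool frame's). Camera axes: x right, y down, z forward; pixel columns grow to the right and rows downward; lengths in m; the calibration is good to about 2 mm. The wrist camera is an equidistant fisheye: a pixel r from the principal point sees the ray r / f radians off the axis. A picture is of the moment at which its call begins: read the wrist's pose just before it. get_calibration takes no time and is no camera call.
- hand_in(): hands the job in, once; it reports no verdict.
Trained networks look in the newest picture that a camera, given by its name, has taken for a name from the list of things; names that differ only in an ending like _2 or _b are one class to them, and where a whole thing is asked for, a point or a joint stands for the part that bears it (a point fixed in the world has none). Each returns a list of dicts, best first, with "conf" (0 to 1); they miss things now and then, are a little off and sometimes report something else, mostly with a low value. They report only what shows in the picture. A call takes as long as a camera call. They do not tell look-alikes from the thing itself.
- spot_in(camera, target): "location" ([column, row] in pixels, amid what is visible of it).
- mark_of(camera, target): "location" ([column, row] in pixels: a listed point, or the origin of a listed thing).
The state is a dict: "time": time; "q": joint angles; "joint_velocities": joint speeds; "joint_torque": joint torques, N m; "position": TCP position; "tool_rot": TCP orientation; "ft_force": force on the tool from outside, world axes, zero at the start; "moment": the same for the moment, N m; "grip_width": finger opening in m.
Only numpy, scipy, OpenCV 4.12 (cv2) and the standard library are available. Lean on these libraries where they do the work, as an engineer would, in place of code of your own. Each camera call takes 0.05 s, during which the arm holds its last target. There are 200 camera calls.

### The job

Take the used filter cassette out of the rack's exhaust filter box. First shut the air damper by turning its wing handle clockwise until it clicks over to its stop, then raise the sprung hold-down bail until it stays open by itself, and lift the cassette out by its handle and set it down flat, the filter body underneath, on the floor of the open metal tray without dropping it. Leave the damper shut and the bail open, and do not knock the other things on the bench about.

Things in the scene. Friction and masses are not known exactly. Their poses are not given: they have to be found in the camera images.
- filter_box: fixed white in-line filter box, 175 mm deep (x -75 to +100), 290 mm long (y -100 to +190), flat top 90 mm above the bench. Origin on the bench under the centre of the filter opening; at yaw 0 its x points away from the robot, y left, z up. Two blue hoses leave its +x side, away from the robot. It holds the cassette (at the origin), the bail over the cassette and the damper handle (at y +140).
- damper (a joint): damper wing handle, rad: 0 open (wing along the box's x), grows clockwise seen from above to its stop at 1.31 (shut, wing nearly along the box's y). A sprung detent resists with up to about 0.14 N m until half way (0.65), then snaps the handle on to the stop and keeps it there.
- damper_grip (a point): point on the damper handle's vertical axis, 130 mm above the bench: the middle of the black wing. The wing is 80 mm long, 14 mm thick and 34 mm tall (110 to 144 mm above the bench); its frame turns with it, x along the wing.
- bail (a joint): hold-down bail, rad: 0 closed on the cassette, grows as its front end rises; stop at 1.83 (leaning back, away from the robot). Over-centre spring: below about 1.05 it swings shut if let go; beyond that it swings on to the stop by itself and holds there. Lifting needs at most about 0.45 N m about the hinge.
- bail_grip (a point): middle of the bail's black cross handle, a round bar 16 mm thick whose free black grip is 76 mm long along the bail's y (the box's y). When closed it is 155 mm above the bench, 83 mm in front of (-x of) the opening's centre, clear all round; it moves on a circle of 161 mm radius about bail_hinge. Pushing the bar away from the robot, towards the hinge, and following it up its arc raises the bail.
- bail_hinge (a point): middle of the bail's hinge axis, 112 mm above the bench, at x +72 in the box frame; the axis runs along the box's y. Two 10 mm side rods at y +46 and -46 run from it over the cassette to the front and turn up there to the cross handle. Standing open, the bail rises to about 270 mm above the bench, leaning back, 15 mm behind the cassette's back edge: draw the lifted cassette forward, away from it, before turning it.
- cassette: grey filter cassette, 0.35 kg (varies): cover plate 110 (x) x 160 (y) x 8 mm on a white pleated filter body 90 x 140 x 40 mm, black bow handle on top. Origin at the centre of the filter body's underside, which hangs 50 mm above the bench in the box (4 mm free all round); the plate rests on the box top. Its axes are parallel to the box's at the start.
- cassette_grip (a point): middle of the cassette's bow handle bar, 73 mm above the cassette's origin (123 mm above the bench in the box). The bar is 70 mm long along the cassette's x, 14 mm thick (y), its top 82 mm above the origin, and there are 20 mm free between it and the plate.
- tray: open metal tray, 245 (x) x 225 (y) x 45 mm high, walls and floor 4 mm, loose, 1.2 kg, on the left or the right of the box. Origin at the centre of its underside. The cassette fits in it at any yaw.
- cage: amber clear plastic cage with lid, 212 x 262 mm, 152 mm high; bystander, leave alone
- disinfectant: white plastic bottle, 72 mm across, 210 mm high, standing; bystander, leave alone
- wipes_tub: round tub of wipes, 90 mm across, 130 mm high, standing; bystander, leave alone
- water_bottle: amber cage water bottle, 66 mm across, 160 mm high, standing; bystander, leave alone
- scraper: flat cage scraper, 200 mm long, lying on the cage lid; bystander, leave alone
- bench_brush: hand brush, 190 mm long, lying on the bench; bystander, leave alone
Things that resemble listed ones, but are neither listed nor needed, are in the scene too. What is shaped like the cassette but purple is not meant.

How it is judged:
On the way, in this order (a step that is already met when the one before it is completed fails the run):
1. the damper is shut: its handle past the detent and at its stop, the bail still closed (value of joint damper above 1.15 rad and value of joint bail below 0.5 rad), for 0.2 s.
2. the bail stands open past its hold-open point, the cassette still in the box (value of joint bail above 1.5 rad and z of cassette in the frame of filter_box below 0.08 m), for 0.2 s.
3. the cassette is lifted clear of the box (z of cassette in the frame of filter_box above 0.088 m), for 0.1 s.
At the end, for the whole second after the job is handed in: The damper is shut (joint over 1.15 rad), the bail stands open (over 1.5 rad), and the cassette rests released in the tray: origin inside the tray walls and less than 12 mm above the tray's underside, so on its floor, tilted less than 0.1 rad with the handle up, still (value of joint damper above 1.15 rad and value of joint bail above 1.5 rad and x of cassette in the frame of tray between -0.1 and 0.1 m and y of cassette in the frame of tray between -0.09 and 0.09 m and z of cassette in the frame of tray below 0.012 m and angle between each of cassette, tray's own z axis and vertical below 0.1 rad and linear speed of cassette below 0.02 m/s); the robot touches nothing.
It fails at once if the cassette is dropped: falls free of the fingers faster than 0.7 m/s (about 25 mm) (linear speed of cassette above 0.7 m/s and contact force between cassette and the fingers below 0.05 N).
It fails at once if the tray is knocked more than 60 mm from its place (distance of tray from where it was at the start of the episode above 0.06 m).
It fails at once if a bystander is moved more than 40 mm (distance of any of cage, disinfectant, wipes_tub, water_bottle, scraper, bench_brush from where it was at the start of the episode above 0.04 m).
It also fails if it takes over 67 s, if anything falls off the work surface, if the arm or the gripper's body presses on something with over 40 N, if the wrist force passes 120 N, or if a joint passes its speed limit or range.

## Working session

There is one attempt and no reset: what is moved stays moved. The work goes in short steps, Python scripts to look and compute and a tool call to move; the robot and the scene stay as the last step left them, time stands still between calls to the robot, and variables do not carry over. Pictures are saved under pics/ and viewed, about 8 in all and at most 12, crops included, and the job is handed in when it is done.

Besides the shell and the picture viewer there is one more tool, called by a JSON object that holds its "fn" and its "kwargs", one argument or row to a line. drive_tool: Moves the arm, as the interface text tells. Its arguments: {"type":"object","properties":{"plan":{"type":"array","items":{"type":"array","items":{"type":"number"}}},"newtons":{"type":"number"}},"required":["plan"]}

```bash
mkdir -p pics; ls
python3 - <<'E'
from rig import *
import cv2,numpy as np
o=get_obs();print({k:np.round(v,3) for k,v in o.items()})
for c in("side","top"):
    im=camera(c);cv2.imwrite(f"pics/{c}0.png",im)
    for t in("damper_grip","bail_grip","bail_hinge","cassette_grip","cassette","filter_box","tray"):
        print(c,t,[(np.round(d["location"]).tolist(),round(d["conf"],2)) for d in mark_of(c,t)][:3])
    k=get_calibration(c);print({a:np.round(b,3).tolist() for a,b in k.items()})
print(get_calibration("wrist"))
a=cv2.imread("pics/side0.png");b=cv2.imread("pics/top0.png")
E
```

```text
pics
{'time': np.float64(0.0), 'q': array([ 0.964,  0.528,  1.434,  0.   ,  1.181, -0.178]), 'joint_velocities': array([ 0.001, -0.   , -0.001, -0.   ,  0.001,  0.001]), 'joint_torque': array([-1.0000e-03, -4.4004e+01, -1.7660e+01,  6.3000e-02,  5.8000e-02,
       -0.0000e+00]), 'position': array([0.259, 0.568, 0.2  ]), 'tool_rot': array([ 0.692, -0.15 ,  0.15 , -0.69 ]), 'ft_force': array([-0.769,  0.336, -0.107]), 'moment': array([ 0.028, -0.008,  0.004]), 'grip_width': np.float64(0.087)}
side damper_grip [([298.0, 153.0], 0.82)]
side bail_grip [([287.0, 185.0], 0.9)]
side bail_hinge [([340.0, 184.0], 0.65)]
side cassette_grip [([318.0, 188.0], 0.9), ([194.0, 319.0], 0.89), ([147.0, 153.0], 0.62)]
side cassette [([315.0, 208.0], 0.8), ([149.0, 171.0], 0.7), ([194.0, 339.0], 0.66)]
side filter_box [([314.0, 220.0], 0.83), ([393.0, 297.0], 0.49)]
side tray [([229.0, 146.0], 0.73)]
{'fx': 500.023, 'fy': 500.023, 'cx': 257.765, 'cy': 191.767, 'origin': [0.121, -0.897, 1.014], 'rotation': [0.903, -0.166, 0.07, -0.391]}
top damper_grip [([223.0, 138.0], 0.86), ([275.0, 149.0], 0.29)]
top
[... 227 characters left out ...]
([354.0, 284.0], 0.68)]
top filter_box [([277.0, 147.0], 0.92)]
top tray [([138.0, 189.0], 0.89)]
{'fx': 407.916, 'fy': 407.916, 'cx': 256.328, 'cy': 193.233, 'origin': [0.336, -0.002, 1.225], 'rotation': [-0.704, 0.708, -0.032, 0.041]}
{'fx': 297.3186396354542, 'fy': 297.3186396354542, 'cx': 255.0631301043016, 'cy': 191.57529920454402, 'tool_from_camera': array([[-2.74742984e-04,  9.57872956e-01,  2.87192138e-01,
        -7.87567646e-02],
       [ 3.58433582e-04, -2.87192036e-01,  9.57872959e-01,
        -1.83088999e-01],
       [ 9.99999898e-01,  3.66108182e-04, -2.64429838e-04,
         4.55156102e-04],
       [ 0.00000000e+00,  0.00000000e+00,  0.00000000e+00,
         1.00000000e+00]])}
```

View pics/top0.png

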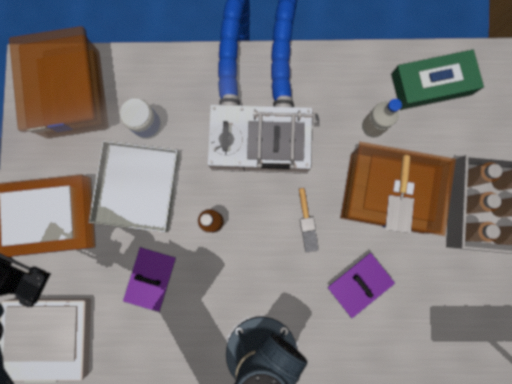

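View pics/side0.png

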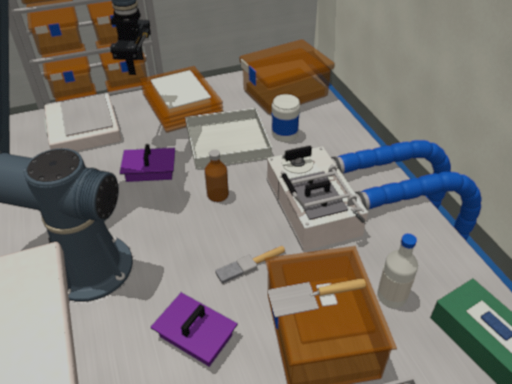

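```bash
cat > h.py <<'E'
from rig import *
import cv2,numpy as np
from scipy.spatial.transform import Rotation as R
K={c:get_calibration(c) for c in("side","top","wrist")}
def ray(c,p,o=None):
    k=K[c];v=np.array([(p[0]-k["cx"])/k["fx"],(p[1]-k["cy"])/k["fy"]])
    if c!="wrist":
        return np.array(k["origin"]),R.from_quat(k["rotation"]).apply([*v,1])
    o=o or get_obs();r=np.linalg.norm(v);d=np.array([*(v*np.sin(r)/max(r,1e-9)),np.cos(r)])
    T=np.array(k["tool_from_camera"]);q=R.from_quat(o["tool_rot"])
    return q.apply(T[:3,3])+o["position"],q.apply(T[:3,:3]@d)
def atz(c,p,z,o=None):
    a,d=ray(c,p,o);return a+d*(z-a[2])/d[2]
def tri(r1,r2):
    (a,d),(b,e)=r1,r2;s=np.linalg.lstsq(np.c_[d,-e],b-a,rcond=None)[0]
    p,q=a+s[0]*d,b+s[1]*e;return (p+q)/2,np.linalg.norm(p-q)
def totool(dw,o=None):
    o=o or get_obs();return R.from_quat(o["tool_rot"]).inv().apply(dw)*1000
E
python3 - <<'E'
from h import *
P=dict(damper=((298,153),(223,138),.13),bail=((287,185),(276,168),.155),hinge=((340,184),(274,112),.112),cg=((318,188),(274,138),.123),cas=((315,208),(276,143),.05),box=((314,220),(277,147),0),tray=((229,146),(138,189),0))
for n,(s,t,z) in P.items():
    p,g=tri(ray("side",s),ray("top",t));print(n,p.round(3),round(g,3),atz("top",t,z).round(3),atz("side",s,z).round(3))
print(R.from_quat(get_obs()["tool_rot"]).as_matrix().round(3))
E
```

```text
damper [0.611 0.102 0.121] 0.012 [0.603 0.102 0.13 ] [0.612 0.092 0.13 ]
bail [ 0.518 -0.042  0.152] 0.006 [ 0.515 -0.041  0.155] [ 0.52  -0.045  0.155]
hinge [ 0.682 -0.038  0.101] 0.003 [ 0.68  -0.039  0.112] [ 0.673 -0.049  0.112]
cg [ 0.61  -0.039  0.109] 0.006 [ 0.604 -0.037  0.123] [ 0.606 -0.053  0.123]
cas [ 0.608 -0.046  0.042] 0.001 [ 0.606 -0.045  0.05 ] [ 0.603 -0.053  0.05 ]
box [ 0.605 -0.05  -0.001] 0.0 [ 0.605 -0.05   0.   ] [ 0.605 -0.051  0.   ]
tray [ 0.488  0.377 -0.019] 0.014 [0.479 0.373 0.   ] [0.488 0.351 0.   ]
[[ 0.91   0.     0.415]
 [-0.415  0.     0.91 ]
 [ 0.    -1.     0.   ]]
```

Candidates, as top-camera pixels:
- **Cassette:** the grey one in the box is at (276,138). Purple look-alikes are at (150,278) and (362,284).
- **Tray:** the metal tray is at (137,187). The white tray at (45,340) and the amber lid at (40,215) are look-alikes.

I choose the grey cassette in the white box and the metal tray beside it. The bottle at (210,220) and the tub at (137,115) are near the tray. Next I move above the box.

{"fn": "drive_tool", "kwargs": {
  "plan": [
    [0,-50,0,0,0,0,60],
    [200,-100,-140,0,-24.5,0,60],
    [485,-100,-337,0,-24.5,0,60],
    [485,-100,-337,0,-24.5,0,60],
    [485,-100,-337,0,-24.5,0,60],
    [485,-100,-337,0,-24.5,0,60],
    [485,-100,-337,0,-24.5,0,60],
    [485,-100,-337,0,-24.5,0,60],
    [485,-100,-337,0,-24.5,0,60],
    [485,-100,-337,0,-24.5,0,60]
  ]
}}

```text
time: 1.8
position: [0.486, 0.1862, 0.291]
tool_rot: [-0.707, -0.0, -0.0, 0.707]
ft_force: [0.8, 0.4, 0.7]
grip_width: 0.0599
```

{"fn": "drive_tool", "kwargs": {
  "plan": [
    [0,0,0,0,0,0,50]
  ]
}}

```text
time: 1.9
position: [0.4894, 0.183, 0.2913]
tool_rot: [0.708, -0.001, 0.004, -0.706]
ft_force: [-0.1, 1.3, 0.3]
grip_width: 0.0568
```

{"fn": "drive_tool", "kwargs": {
  "plan": [
    [50,0,-130,0,0,0,50],
    [50,0,-130,0,0,0,50],
    [50,0,-130,0,0,0,50],
    [50,0,-130,0,0,0,50],
    [50,0,-130,0,0,0,50]
  ]
}}

```text
time: 2.4
position: [0.5349, 0.0582, 0.2903]
tool_rot: [-0.707, 0.001, -0.0, 0.707]
ft_force: [0.6, 0.6, 0.0]
grip_width: 0.0499
```

Run:
```python
from h import *
o=get_obs();print(o["position"].round(4))
im=camera("wrist");cv2.imwrite("pics/w1.png",im)
for t,z in dict(damper_grip=.13,bail_grip=.155,bail_hinge=.112,cassette_grip=.123,cassette=.05,filter_box=0).items():
    for d in mark_of("wrist",t)[:2]:
        print(t,np.round(d["location"]),round(d["conf"],2),atz("wrist",d["location"],z,o).round(4))
```

```text
[0.5349 0.0582 0.2903]
damper_grip [ 60. 228.] 0.21 [ 0.6157 -0.2324  0.13  ]
bail_grip [164. 165.] 0.67 [ 0.5198 -0.0438  0.155 ]
bail_hinge [166. 166.] 0.56 [ 0.5302 -0.0549  0.112 ]
cassette_grip [177. 225.] 0.84 [ 0.6072 -0.0443  0.123 ]
cassette [190. 207.] 0.86 [ 0.6074 -0.0421  0.05  ]
filter_box [196. 195.] 0.89 [ 0.6033 -0.0409  0.    ]
```

View pics/w1.png

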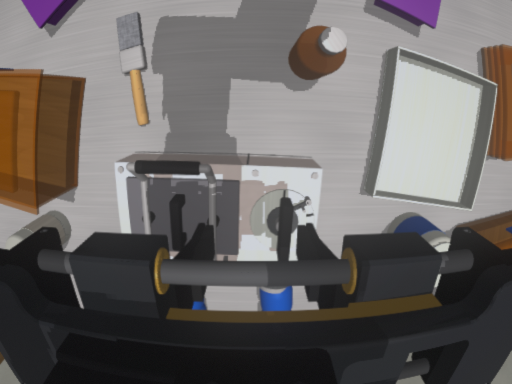

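Run:
```python
from h import *
o=get_obs()
for n,p,z in [("cornR",(118,163),.09),("cornL",(320,166),.09),("bailR",(136,167),.155),("bailL",(206,168),.155),("wingfront",(286,199),.144),("wing",(286,230),.144),("trayA",(399,52),.045),("trayB",(494,88),.045),("trayC",(472,210),.045),("trayD",(372,197),.045),("bottle",(333,40),.16),("cgfront",(177,197),.13),("cgback",(176,240),.13)]:
    print(n,atz("wrist",p,z,o).round(4))
```

```text
cornR [ 0.5295 -0.1343  0.09  ]
cornL [0.5354 0.1462 0.09  ]
bailR [ 0.5224 -0.0782  0.155 ]
bailL [0.5247 0.0052 0.155 ]
wingfront [0.5641 0.0957 0.144 ]
wing [0.6038 0.0971 0.144 ]
trayA [0.3615 0.2791 0.045 ]
trayB [0.3889 0.4898 0.045 ]
trayC [0.6202 0.4695 0.045 ]
trayD [0.5934 0.2462 0.045 ]
bottle [0.3827 0.1416 0.16  ]
cgfront [ 0.5665 -0.0375  0.13  ]
cgback [ 0.6259 -0.0443  0.13  ]
```

{"fn": "drive_tool", "kwargs": {
  "plan": [
    [70,0,44,0,1,0,50],
    [70,50,44,0,1,0,50],
    [70,90,44,0,1,0,50],
    [70,90,44,0,1,0,50],
    [70,90,44,0,1,0,50]
  ]
}}

```text
time: 3.25
position: [0.6044, 0.1024, 0.2002]
tool_rot: [0.707, -0.007, 0.005, -0.707]
ft_force: [-0.4, -1.1, 0.5]
grip_width: 0.0501
```

Run:
```python
from h import *
im=camera("wrist");o=get_obs();print(o["position"].round(4));cv2.imwrite("pics/w2.png",im)
print([(np.round(d["location"]),round(d["conf"],2),atz("wrist",d["location"],.13,o).round(4)) for d in mark_of("wrist","damper_grip")])
```

```text
[0.6058 0.1021 0.2021]
[(array([246., 206.]), 0.63, array([0.6171, 0.094 , 0.13  ]))]
```

View pics/w2.png

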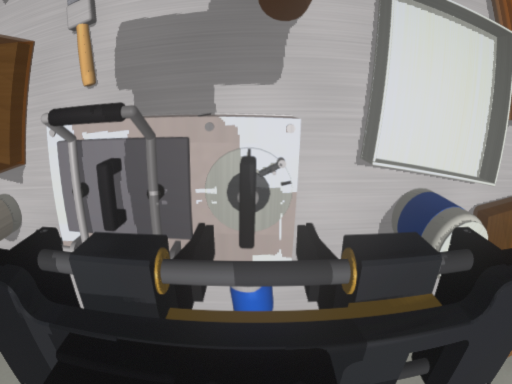

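Run:
```python
from h import *
o=get_obs()
for n,p,z in [("front",(249,156),.144),("back",(246,247),.144),("backlow",(246,247),.11),("discF",(249,147),.091),("discB",(249,232),.091),("discL",(205,190),.091),("discR",(294,190),.091),("cornL",(299,117),.09),("cornR",(48,126),.09)]:
    print(n,atz("wrist",p,z,o).round(4))
```

```text
front [0.57   0.0978 0.144 ]
back [0.6535 0.0931 0.144 ]
backlow [0.6712 0.0916 0.11  ]
discF [0.5702 0.0967 0.091 ]
discB [0.6627 0.0946 0.091 ]
discL [0.6142 0.0497 0.091 ]
discR [0.6158 0.1425 0.091 ]
cornL [0.5405 0.1469 0.09  ]
cornR [ 0.5321 -0.1409  0.09  ]
```

{"fn": "drive_tool", "kwargs": {
  "plan": [
    [7,0,-6,0,1,0,50],
    [7,45,-6,0,1,0,50],
    [7,90,-6,0,1,0,50],
    [7,90,-6,0,1,0,50],
    [7,90,-6,0,1,0,0],
    [7,90,-6,0,1,0,0],
    [7,90,-6,0,1,0,0],
    [7,90,-6,0,1,0,0]
  ],
  "newtons": 20
}}

```text
time: 4.15
position: [0.6136, 0.0958, 0.1128]
tool_rot: [0.707, -0.011, 0.014, -0.707]
ft_force: [-0.7, 0.1, -0.5]
grip_width: 0.0256
```

{"fn": "drive_tool", "kwargs": {
  "plan": [
    [0,0,0,0,0,0,0],
    [0,0,0,0,0,0,0],
    [0,0,0,0,0,0,0]
  ]
}}

```text
time: 4.45
position: [0.6127, 0.0951, 0.1116]
tool_rot: [0.707, -0.012, 0.013, -0.707]
ft_force: [-0.3, -3.6, 5.3]
grip_width: 0.0137
```

{"fn": "drive_tool", "kwargs": {
  "plan": [
    [0,0,0,0,8,0,0],
    [0,0,0,0,16,0,0],
    [0,0,0,0,24,0,0],
    [0,0,0,0,32,0,0],
    [0,0,0,0,40,0,0],
    [0,0,0,0,48,0,0],
    [0,0,0,0,56,0,0],
    [0,0,0,0,64,0,0],
    [0,0,0,0,72,0,0],
    [0,0,0,0,75,0,0]
  ]
}}

```text
time: 5.45
position: [0.6115, 0.0938, 0.1116]
tool_rot: [0.554, -0.441, 0.441, -0.551]
ft_force: [-3.8, -6.0, 8.0]
grip_width: 0.0137
```

{"fn": "drive_tool", "kwargs": {
  "plan": [
    [0,0,0,0,1,0,0],
    [0,0,0,0,1,0,0],
    [0,0,0,0,0,0,50],
    [0,0,0,0,0,0,50],
    [0,0,0,0,0,0,50],
    [0,0,0,0,0,0,50],
    [0,-50,0,0,0,0,50],
    [0,-100,0,0,0,0,20],
    [0,-100,0,0,0,0,0],
    [0,-100,0,0,0,0,0]
  ]
}}

```text
time: 6.45
position: [0.6131, 0.0961, 0.2121]
tool_rot: [-0.553, 0.439, -0.441, 0.554]
ft_force: [0.3, -0.4, -0.6]
grip_width: 0.0333
```

Run:
```python
from h import *
im=camera("wrist");o=get_obs();print(o["position"].round(4),R.from_quat(o["tool_rot"]).as_matrix().round(3));cv2.imwrite("pics/w3.png",im)
print([(np.round(d["location"]),round(d["conf"],2),atz("wrist",d["location"],.155,o).round(4)) for d in mark_of("wrist","bail_grip")])
```

```text
[0.6117 0.0961 0.2103] [[ 0.225 -0.     0.974]
 [-0.974  0.     0.225]
 [-0.    -1.    -0.   ]]
[]
```

View pics/w3.png

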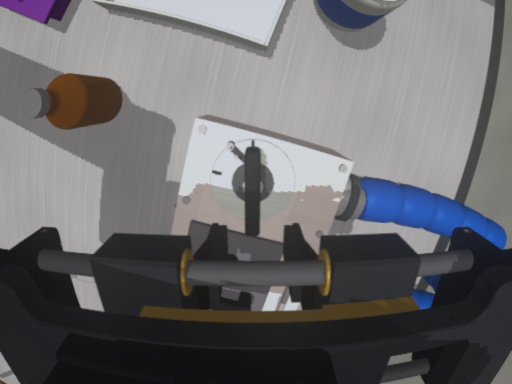

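{"fn": "drive_tool", "kwargs": {
  "plan": [
    [0,0,-40,0,-8,0,0],
    [0,0,-90,0,-16,0,0],
    [40,0,-120,0,-24,0,0],
    [80,0,-150,0,-32,0,0],
    [102,0,-169,0,-40,0,0],
    [102,0,-169,0,-48,0,0],
    [102,0,-169,0,-56,0,0],
    [102,0,-169,0,-64,0,0],
    [102,0,-169,0,-72,0,0],
    [102,0,-169,0,-75,0,0]
  ]
}}

```text
time: 7.55
position: [0.469, -0.0411, 0.2088]
tool_rot: [-0.707, 0.013, -0.01, 0.708]
ft_force: [-0.1, 0.2, -0.8]
grip_width: -0.0
```

Run:
```python
from h import *
im=camera("wrist");o=get_obs();print(o["position"].round(4),o["q"].round(2),R.from_quat(o["tool_rot"]).as_matrix().round(3));cv2.imwrite("pics/w4.png",im)
for c in("wrist","top"):
  if c=="top":camera(c)
  print([(np.round(d["location"]),round(d["conf"],2),atz(c,d["location"],.155,o).round(4)) for d in mark_of(c,"bail_grip")])
```

```text
[ 0.469  -0.0411  0.2088] [-0.33  0.31  1.8   0.    1.04 -1.86] [[ 0.999 -0.004  0.032]
 [-0.032  0.001  1.   ]
 [-0.004 -1.     0.001]]
[]
[]
```

{"fn": "drive_tool", "kwargs": {
  "plan": [
    [0,40,0,0,0,0,0],
    [0,75,0,0,0,0,0],
    [0,75,0,0,0,0,0],
    [25,75,0,0,0,0,0],
    [36,75,0,0,0,0,0],
    [42,58,0,0,0,0,0],
    [52,38,0,0,0,0,0],
    [62,21,0,0,0,0,0],
    [77,4,0,0,0,0,0],
    [92,-9,0,0,0,0,0]
  ]
}}

```text
time: 8.75
position: [0.5636, -0.0449, 0.2225]
tool_rot: [0.707, -0.011, 0.014, -0.707]
ft_force: [-0.8, -0.0, 0.0]
grip_width: 0.0004
```

Run:
```python
from h import *
im=camera("side");o=get_obs();print(o["position"].round(4),o["ft_force"])
a=cv2.resize(im[90:290,190:450],None,fx=3,fy=3,interpolation=2);cv2.imwrite("pics/s1.png",a)
```

```text
[ 0.568  -0.0458  0.2246] [ 3.02873284 -0.57732026  0.84141282]
```

View pics/s1.png

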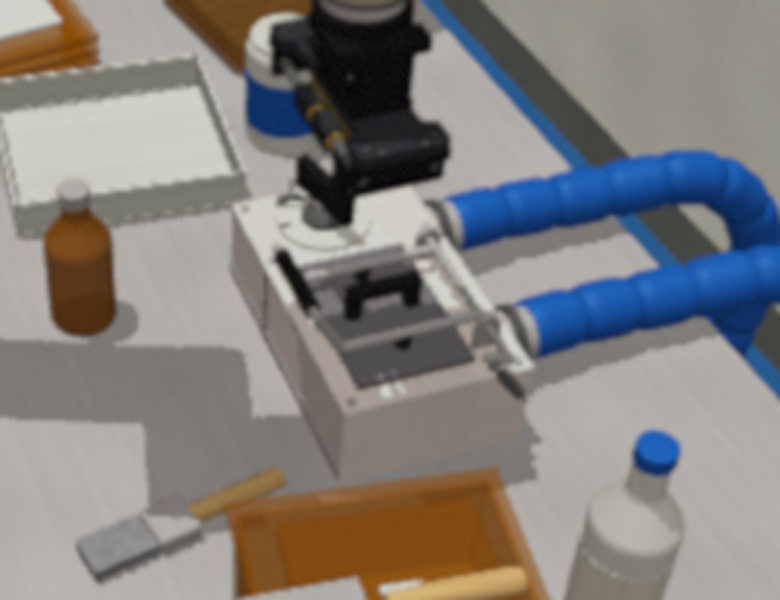

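The bail is still closed, with its bar at crop (297,285). The fingers rose over it before making contact. I'll go back, get lower and push until I feel contact before rising.

{"fn": "drive_tool", "kwargs": {
  "plan": [
    [-50,0,0,0,0,0,0],
    [-100,0,0,0,0,0,0],
    [-105,50,0,0,0,0,0],
    [-105,98,0,0,0,0,0],
    [-105,98,0,0,0,0,0],
    [-75,98,0,0,0,0,0],
    [-68,98,0,0,0,0,0],
    [-62,98,0,0,0,0,0],
    [-58,98,0,0,0,0,0],
    [-58,98,0,0,0,0,0]
  ]
}}

```text
time: 9.8
position: [0.5033, -0.0425, 0.1223]
tool_rot: [-0.707, 0.013, -0.012, 0.707]
ft_force: [-2.0, -0.7, 1.6]
grip_width: 0.0007
```

{"fn": "drive_tool", "kwargs": {
  "plan": [
    [3,0,0,0,0,0,0],
    [6,0,0,0,0,0,0],
    [6,0,0,0,0,0,0]
  ]
}}

```text
time: 10.1
position: [0.5032, -0.042, 0.1213]
tool_rot: [-0.707, 0.017, -0.007, 0.707]
ft_force: [-12.0, -1.9, 9.7]
grip_width: 0.0009
```

{"fn": "drive_tool", "kwargs": {
  "plan": [
    [6,-8,0,0,0,0,0],
    [10,-20,0,0,0,0,0],
    [15,-33,0,0,0,0,0],
    [22,-44,0,0,0,0,0],
    [31,-55,0,0,0,0,0],
    [40,-65,0,0,0,0,0],
    [50,-74,0,0,0,0,0],
    [60,-83,0,0,0,0,0]
  ]
}}

```text
time: 10.9
position: [0.56, -0.0438, 0.2049]
tool_rot: [-0.706, 0.019, -0.005, 0.708]
ft_force: [-6.1, -0.0, 4.0]
grip_width: 0.0001
```

{"fn": "drive_tool", "kwargs": {
  "plan": [
    [12,-8,0,0,0,0,0],
    [24,-15,0,0,0,0,0],
    [36,-21,0,0,0,0,0],
    [47,-26,0,0,0,0,0],
    [58,-30,0,0,0,0,0],
    [70,-33,0,0,0,0,0],
    [82,-34,0,0,0,0,0],
    [90,-34,0,0,0,0,0],
    [90,-34,0,0,0,0,0],
    [90,-34,0,0,0,0,0]
  ]
}}

```text
time: 11.9
position: [0.6597, -0.048, 0.2382]
tool_rot: [-0.707, 0.013, -0.012, 0.707]
ft_force: [0.5, 0.1, -0.1]
grip_width: 0.0006
```

Run:
```python
from h import *
im=camera("side");o=get_obs();print(o["position"].round(4),o["ft_force"])
a=cv2.resize(im[90:290,190:450],None,fx=3,fy=3,interpolation=2);cv2.imwrite("pics/s2.png",a)
```

```text
[ 0.6595 -0.048   0.2382] [0.19915932 1.13099221 0.23539215]
```

View pics/s2.png

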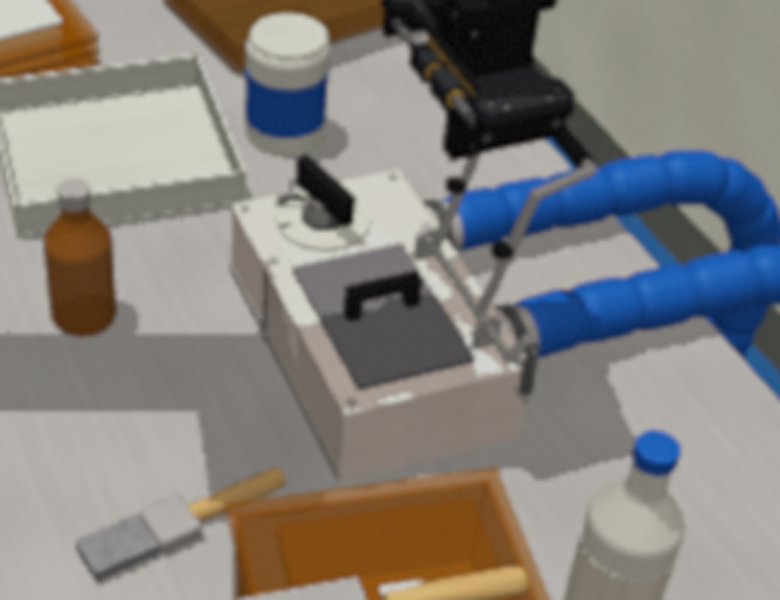

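Bail stands open, leaning back; the damper wing lies along the box's y. Next I go above the cassette handle.

{"fn": "drive_tool", "kwargs": {
  "plan": [
    [-50,0,0,0,0,0,0],
    [-54,0,4,0,0,0,50],
    [-54,40,4,0,0,0,50],
    [-54,40,4,0,0,0,50],
    [-54,40,4,0,0,0,50]
  ]
}}

```text
time: 12.45
position: [0.6059, -0.0422, 0.1985]
tool_rot: [-0.707, 0.013, -0.012, 0.707]
ft_force: [0.9, -0.5, 0.3]
grip_width: 0.0245
```

Run:
```python
from h import *
im=camera("wrist");o=get_obs();print(o["position"].round(4),o["q"].round(2));cv2.imwrite("pics/w5.png",im)
for c,t,z in(("wrist","cassette_grip",.123),("wrist","cassette",.05),("wrist","filter_box",0)):
  print(t,[(np.round(d["location"]),round(d["conf"],2),atz(c,d["location"],z,o).round(4)) for d in mark_of(c,t)[:2]])
```

```text
[ 0.6071 -0.0425  0.1994] [-0.25  0.51  1.48 -0.    1.16 -1.79]
cassette_grip [(array([252., 195.]), 0.67, array([ 0.6094, -0.0448,  0.123 ]))]
cassette [(array([252., 172.]), 0.76, array([ 0.6042, -0.0451,  0.05  ]))]
filter_box []
```

View pics/w5.png

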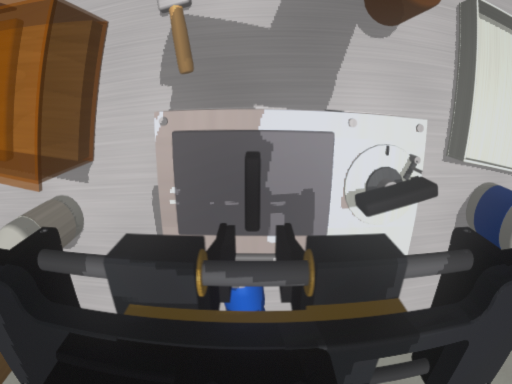

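{"fn": "drive_tool", "kwargs": {
  "plan": [
    [1,40,-2,0,0,0,50],
    [1,80,-2,0,0,0,50],
    [1,94,-2,0,0,0,50],
    [1,94,-2,0,0,0,50],
    [1,94,-2,0,0,0,0],
    [1,94,-2,0,0,0,0],
    [1,94,-2,0,0,0,0],
    [1,94,-2,0,0,0,0],
    [1,94,-2,0,0,0,0],
    [1,94,-2,0,0,0,0]
  ],
  "newtons": 40
}}

```text
time: 13.65
position: [0.6076, -0.0445, 0.1051]
tool_rot: [0.707, -0.012, 0.013, -0.707]
ft_force: [-0.4, -0.8, 2.4]
grip_width: 0.0134
```

{"fn": "drive_tool", "kwargs": {
  "plan": [
    [0,0,0,0,0,0,0],
    [0,0,0,0,0,0,0]
  ]
}}

```text
time: 13.85
position: [0.6076, -0.0445, 0.1051]
tool_rot: [0.707, -0.012, 0.013, -0.707]
ft_force: [-0.6, 0.0, 3.9]
grip_width: 0.0135
```

{"fn": "drive_tool", "kwargs": {
  "plan": [
    [0,-8,0,0,0,0,0],
    [0,-16,0,0,0,0,0],
    [0,-24,0,0,0,0,0],
    [0,-32,0,0,0,0,0],
    [0,-40,0,0,0,0,0],
    [0,-48,0,0,0,0,0],
    [-5,-60,0,0,0,0,0],
    [-15,-80,0,0,0,0,0],
    [-30,-105,0,0,0,0,0],
    [-45,-130,0,0,0,0,0]
  ]
}}

```text
time: 14.85
position: [0.5612, -0.0426, 0.2356]
tool_rot: [-0.707, 0.013, -0.012, 0.707]
ft_force: [-0.3, 0.4, -3.7]
grip_width: 0.0132
```

{"fn": "drive_tool", "kwargs": {
  "plan": [
    [-15,-10,0,0,0,0,0],
    [-30,-20,10,0,0,0,0],
    [-40,-20,20,0,0,0,0]
  ]
}}

```text
time: 15.15
position: [0.5226, -0.0212, 0.2566]
tool_rot: [0.707, -0.012, 0.014, -0.707]
ft_force: [1.1, -0.4, -4.2]
grip_width: 0.0134
```

{"fn": "drive_tool", "kwargs": {
  "plan": [
    [-5,0,30,0,0,0,0],
    [-10,0,70,0,0,0,0],
    [-15,0,115,0,0,0,0],
    [-20,0,160,0,0,0,0],
    [-25,0,205,0,0,0,0],
    [-30,0,250,0,0,0,0],
    [-35,0,295,0,0,0,0],
    [-40,0,340,0,0,0,0],
    [-44,0,375,0,0,0,0],
    [-44,0,389,0,0,0,0]
  ]
}}

```text
time: 16.15
position: [0.491, 0.3728, 0.2539]
tool_rot: [-0.707, 0.011, -0.011, 0.707]
ft_force: [-0.0, -1.5, -3.9]
grip_width: 0.0132
```

Run:
```python
from h import *
im=camera("wrist");o=get_obs();print(o["position"].round(4),R.from_quat(o["tool_rot"]).as_matrix().round(3));cv2.imwrite("pics/w6.png",im)
camera("top")
for c in("wrist","top"):print([(np.round(d["location"]),round(d["conf"],2),atz(c,d["location"],0,o).round(4)) for d in mark_of(c,"tray")[:2]])
```

```text
[0.4916 0.3735 0.2539] [[ 1.    -0.     0.031]
 [-0.031  0.003  1.   ]
 [-0.    -1.     0.003]]
[]
[(array([136., 188.]), 0.96, array([0.4807, 0.3784, 0.    ]))]
```

View pics/w6.png

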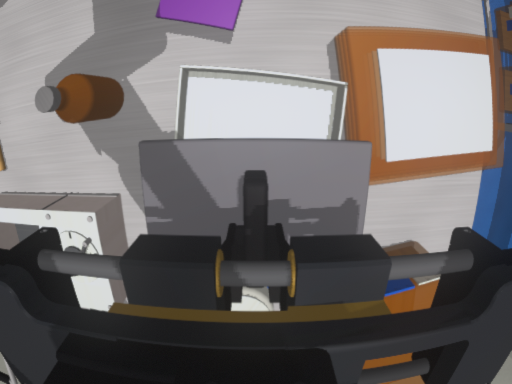

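{"fn": "drive_tool", "kwargs": {
  "plan": [
    [-5,30,0,0,0,0,0],
    [-5,65,0,0,4,0,0],
    [-5,100,0,0,5,0,0],
    [-5,130,0,0,5,0,0],
    [-5,155,0,0,5,0,0],
    [-5,172,0,0,5,0,0],
    [-5,182,0,0,5,0,0],
    [-5,188,0,0,5,0,0],
    [-5,191,0,0,5,0,0],
    [-5,191,0,0,5,0,0]
  ]
}}

```text
time: 17.35
position: [0.4883, 0.369, 0.064]
tool_rot: [-0.706, 0.043, -0.044, 0.706]
ft_force: [1.0, 0.9, -3.4]
grip_width: 0.0134
```

{"fn": "drive_tool", "kwargs": {
  "plan": [
    [0,2,0,0,0,0,0],
    [0,4,0,0,0,0,0],
    [0,5,0,0,0,0,0],
    [0,5,0,0,0,0,0]
  ]
}}

```text
time: 17.75
position: [0.4881, 0.3694, 0.0591]
tool_rot: [-0.706, 0.043, -0.043, 0.706]
ft_force: [-1.0, -1.7, -0.5]
grip_width: 0.0129
```

{"fn": "drive_tool", "kwargs": {
  "plan": [
    [0,1.5,0,0,0,0,0],
    [0,1.5,0,0,0,0,0],
    [0,1.5,0,0,0,0,0]
  ]
}}

```text
time: 18.05
position: [0.4881, 0.3694, 0.0591]
tool_rot: [-0.706, 0.043, -0.044, 0.706]
ft_force: [-2.1, -1.3, 8.0]
grip_width: 0.0131
```

Seated: the force is upward 8 N. I'll release and withdraw.

{"fn": "drive_tool", "kwargs": {
  "plan": [
    [0,0,0,0,0,0,20],
    [0,0,0,0,0,0,40],
    [0,0,0,0,0,0,45],
    [0,0,0,0,0,0,45],
    [0,-20,0,0,0,0,45],
    [0,-60,0,0,0,0,45],
    [0,-110,0,0,0,0,45],
    [0,-160,0,0,0,0,45],
    [-50,-190,0,0,0,0,45],
    [-90,-190,0,0,0,0,45]
  ]
}}

```text
time: 19.05
position: [0.4014, 0.3817, 0.2512]
tool_rot: [-0.704, 0.041, -0.047, 0.708]
ft_force: [-0.4, 0.1, -0.5]
grip_width: 0.0448
```

Run:
```python
from h import *
o=get_obs();im=camera("wrist");t=camera("side");print(o["position"].round(3),o["ft_force"].round(1),o["grip_width"])
for n,z in(("cassette",.004),("cassette_grip",.077),("tray",0)):
  for c in("wrist","side"):print(n,c,[(np.round(d["location"]),round(d["conf"],2),atz(c,d["location"],z,o).round(3)) for d in mark_of(c,n)[:2]])
cv2.imwrite("pics/f.png",np.hstack([im[:,100:420],cv2.resize(t[90:282,160:400],None,fx=2,fy=2)]))
```

```text
[0.401 0.382 0.251] [-0.4  0.1 -0.5] 0.04480931506277493
cassette wrist [(array([250., 212.]), 0.93, array([0.485, 0.366, 0.004])), (array([195.,  40.]), 0.78, array([0.217, 0.32 , 0.004]))]
cassette side [(array([196., 337.]), 0.86, array([ 0.198, -0.289,  0.004])), (array([151., 171.]), 0.77, array([0.224, 0.314, 0.004]))]
cassette_grip wrist [(array([181.,  31.]), 0.9, array([0.221, 0.317, 0.077])), (array([255., 232.]), 0.89, array([0.486, 0.372, 0.077]))]
cassette_grip side [(array([225., 122.]), 0.98, array([0.488, 0.38 , 0.077])), (array([193., 320.]), 0.87, array([ 0.199, -0.291,  0.077]))]
tray wrist []
tray side [(array([227., 142.]), 0.96, array([0.489, 0.371, 0.   ]))]
```

View pics/f.png

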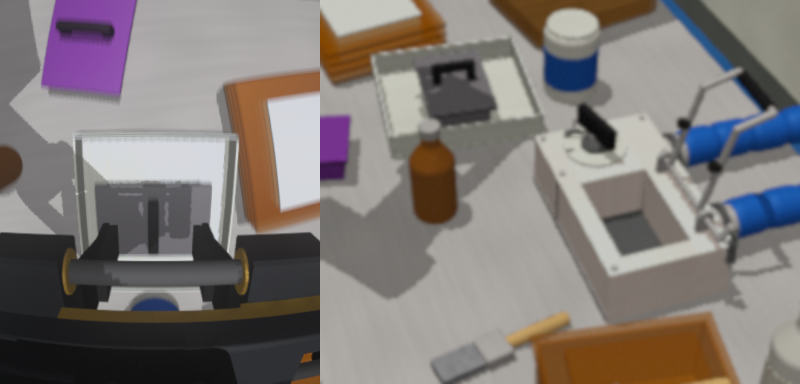

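The cassette lies flat in the tray with its handle up, at right-half pixel (455,80). The box is empty, the damper is shut and the bail is open. The gripper is clear, so I hand in.

```bash
python3 -c "
from rig import *
print(hand_in())"
```

```text
the job is handed in; nothing more can be done
None
```

The cassette is out of the filter box and sitting flat in the metal tray, with the damper shut and the bail open. I handed the job in at about 19.5 s on the robot's clock; the hand-in gives no verdict.

- **Damper:** I gripped the wing and turned it about 75° clockwise. The camera then showed it lying nearly along the box's y, and it still does in the last picture.
- **Bail:** my first push missed because the fingers rose over the bar without touching it. On the second try I pushed until I felt about 12 N, then followed the arc. The bail swung over and stands open by itself.
- **Cassette:** I lifted it by its handle, drew it forward and lowered it into the tray. I released it once the force showed it seated (about 8 N upward).

The last pictures show the cassette flat with its handle up at about (0.485, 0.37), near the tray's centre at about (0.489, 0.371). The box is empty, no bystander in view looks moved, and the gripper touches nothing. Height and tilt in the tray were judged only from the picture and the touchdown height of 59 mm at the tool tip. The tray detector found nothing in the last wrist view, but the side camera did. Its detections of the cassette itself showed only the purple look-alikes, while both cameras found the handle in the tray.

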